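Dip the oiler's gauge rod and hold it out for reading

ROBOT

A 6-joint arm with a two-finger parallel gripper is mounted at the origin on a cart in front of the work surface, level with it; the furniture and walls round the work are solid. World frame = base frame: x ahead of the robot, y to its left, z up, the work surface at z = 0. Lengths are in m, angles in rad, forces in N, time in s.
With the tool pointing down it reaches from about 0.225 to 0.725 m from the base axis. Payload 3.1 kg.
Tool frame: the origin (TCP) lies on the centre line of the jaws, within the pads' length; the fingertips stand 14 mm ahead of it and the grasp point (between the pads) lies 5 mm behind it; x points along the fingers, y is the direction in which the jaws open and shut, and the axes are right-handed (so a half turn about x gives the same grasp; the last joint's range is limited). The gripper opens to 85 mm and grips with 20 to 120 N. Pads are 22 mm wide; open, the fingers measure 114 mm over their backs; the gripper's body (76 mm by 85 mm) begins 54 mm behind the grasp point. The pads swing forward as they close: fully open they stand 13 mm farther back than shut.
Start: joints at [-1.326, 0.048, 0.099, 1.622, 0, 1.443], TCP at [0.191, -0.489, 0.245] pointing down, gripper open.
Joint ranges: [-2.91, 2.91], [-0.99, 1.94], [-1.21, 1.42], [-2.12, 2.29], [-1.49, 1.47], [-3.14, 3.14]. Speed limits (rad/s): [2.79, 2.79, 3.14, 3.14, 3.14, 3.14].

INTERFACE

Orientations are given as a unit quaternion [x, y, z, w].
In Python, from rig import ctrl gives the robot as it stands.
- The arm moves only by the shell command python3 -m inch 'ROWS' [FORCE]. ROWS is JSON, one flat list of numbers, 5 for each row, row after row: the closure, from 0 (fully open) to 1 (shut), then the shift along the tool's x, y, z as a fraction of full scale, then the turn about the tool's x as a fraction of full scale. A call has 1 to 10 rows; each row shifts and turns the commanded pose from where the row before left it, along the tool's axes as they then stand; what a row does not reach is not made up. Full scale, the value 1, is 0.025 m for a shift and 0.12 rad for a turn. A row lasts 1/8 s, in which the tool goes at most 62.5 mm and 10.7 degrees, less where a joint would pass 70% of its speed; a pose out of reach is approached as far as the arm can. A call with a number of a shift or a turn outside -1 to 1 is refused whole. A call with a gripper value outside its range is refused whole. The fingers move at their own pace and stop on an object; FORCE is the grip in N (left out, the last holds). Time passes only in rows, so rows that do not move let the fingers close. It gives the time, the measured TCP pose, the force and the opening at its end, in the units of the state.
- ctrl.get_state(): the state, without advancing time (a new reading comes with each control period).
- ctrl.get_image(name): name is "scene" or "top" or "wrist"; returns a dict with "frame" (400x640x3 uint8, red, green, blue), "z_map" (400x640 float32, m along the optical axis (not along the pixel's ray), 0 where there is no reading), "fx", "fy", "cx", "cy" (pixels), "xyz" and "attitude" of the camera in the world; the wrist camera has in their place "hand_eye" (4x4, takes a point from camera to tool coordinates, whose origin is the TCP and whose axes are the tool frame's). Camera axes: x right, y up, looking along -z (the intrinsics and any distortion apply to the point x, -y, -z); pixel columns grow to the right and rows downward; lengths in m; the calibration is good to about 2 mm. A picture is of the moment at which its call begins: read the wrist's pose just before it.
- ctrl.sign_off(): hands the job in, once; it reports no verdict.
The state is a dict: "time": time; "joint_positions": joint angles; "qd": joint speeds; "effort": joint torques, N m; "tool_pos": TCP position; "orientation": TCP orientation; "force": force on the tool from outside, world axes, zero at the start; "torque": the same for the moment, N m; "grip_width": opening from 0.0 (shut) to 1.0 (fully open).
Only numpy, scipy, OpenCV 4.12 (cv2) and the standard library are available. Lean on these libraries where they do the work, as an engineer would, in place of code of your own. Each camera call takes 0.05 s, during which the arm holds its last target.

TASK

Check the oil level of the bench oiler: with the gripper press its primer pedal right down to the stop and let it come back up, then take the gauge rod from its rest, push it down the slanted guide tube until its collar stops on the tube's mouth, and pull it right out again. Finish by holding the rod level in the gripper with its tip over the round drip dish, about a hand's breadth above it, so that it can be read: the job ends there, still holding the rod still and touching nothing else with it. Leave the tape roll, the stamp and the marker where they are.

Things in the scene. Friction and masses are not known exactly. Their poses are not given: they have to be found in the camera images.
- oiler: Bench oiler, screwed down: aluminium base plate 150 x 160 mm with a tongue to -x under the pedal, grey reservoir with a dark lid (90 x 100 mm, lid top 127 mm, black filler cap on it to 143 mm). Origin on the table, below the middle of the reservoir's width in x (reservoir: y from -65 to +35 mm). +x away from the pedal, the pedal is at -x, the guide tube leans out at +y, z up.
- pedal (a joint): Primer pedal, hinged 58 mm in front (-x) of the oiler's origin, 60 mm above the table; 0 = up (spring), 0.30 rad = down on its stop. It grows as the pad is pressed down. About 3 N on the pad starts it, about 8 N holds it at the stop; it springs back when released.
- pedal_pad (a point): Centre of the top of the black rubber pedal pad (54 mm along the oiler's x, 50 mm along its y); 122 mm from the hinge towards the oiler's -x, 72 mm above the table when up, about 36 mm lower at the stop.
- guide_tube: Steel guide tube fixed to the oiler, open, with a flared mouth. Origin at the centre of the mouth's rim (138 mm above the table); z points out of the tube along its axis, 30 degrees above the horizontal, towards the oiler's +y; the rod goes in along -z. Rim 38 mm outside, flare about 30 mm inside narrowing over 22 mm to a bore of 16 mm; tube 125 mm long, no bottom stop.
- rod_rest: Fixed rest for the rod: plate 190 x 70 x 8 mm with two black forks; its x is the lying rod's x, its origin on the table under the rod's collar. The fork under the rod's thin part is at x = +50 mm, the one under the handle's end at x = -98 mm (each 10 mm thick, tops at 57 and 54 mm); the handle is free between x = -93 and -6 mm. The rod lifts straight up out of the forks.
- rod_grip (a point): Centre of the gauge rod's black square handle (16 x 16 mm section, 100 mm long along x), lying with its centre 50 mm above the table. Axes: x along the rod towards the tip, z up as it lies. In front of the handle is a steel collar disc 36 mm across, 6 mm thick, whose front face is 56 mm from this point along x; then the thin steel rod, 10 mm thick and 115 mm long, with a round tip and two dark rings. Rod total 0.1 kg.
- rod_tip (a point): Tip of the gauge rod, 171 mm from the handle's centre along x (115 mm in front of the collar's front face). Same axes as rod_grip.
- drip_dish: Round shallow aluminium drip dish, fixed, 120 mm across, 14 mm high. Origin at the centre of its underside, on the table.
- tape_roll: Roll of brown tape lying flat, 102 mm across, 49 mm high; bystander. Origin at the centre of its underside.
- date_stamp: Black self-inking stamp, 36 x 62 x 97 mm, standing; bystander. Origin at the centre of its underside.
- marker_black: Black felt marker lying on the table, 138 x 16 x 18 mm, long along its x; bystander. Origin at the centre of its underside.
There are look-alikes about, which are no part of the job. There is more than one size of the part that bears rod_grip; the job needs the larger.

How it is judged:
On the way, in this order (a step that is already met when the one before it is completed fails the run):
1. the pedal is pressed down to its stop by the gripper (value of joint pedal above 0.27 rad and contact force between any of the fingers, the arm and oiler above 1 N), for 0.1 s.
2. the pedal is up again (value of joint pedal below 0.06 rad), for 0.1 s.
3. the rod is in the guide tube with its collar on the mouth (z of rod_tip in the frame of guide_tube below -0.1115 m and angle between the x axis of rod_tip and the z axis of guide_tube, either way round below 0.14 rad and x of rod_tip in the frame of guide_tube between -0.009 and 0.009 m and y of rod_tip in the frame of guide_tube between -0.009 and 0.009 m), for 0.2 s.
4. the rod is right out of the tube (z of rod_tip in the frame of guide_tube above 0.01 m), for 0.1 s.
At the end, for the whole second after the job is handed in: The program ends with the gripper still holding the rod, at rest, level within about 9 degrees, its tip over the drip dish (within 55 mm of its centre) and 55 to 250 mm above the table; the rod touches nothing but the gripper; the pedal is up (angle between rod_tip's own x axis and vertical between 1.4108 and 1.7308 rad and horizontal distance between rod_tip and drip_dish below 0.055 m and height (world z) of rod_tip between 0.055 and 0.25 m and contact force between the fingers and gauge_rod above 1 N and contact force between gauge_rod and oiler below 0.1 N and contact force between gauge_rod and rod_rest below 0.1 N and contact force between gauge_rod and drip_dish below 0.1 N and contact force between gauge_rod and tape_roll below 0.1 N and contact force between gauge_rod and date_stamp below 0.1 N and contact force between gauge_rod and marker_black below 0.1 N and linear speed of gauge_rod below 0.02 m/s and angular speed of gauge_rod below 0.15 rad/s and value of joint pedal below 0.06 rad); the arm keeps its last pose, push and grip.
It fails at once if the tape roll is moved by more than 3 cm (distance of tape_roll from where it was at the start of the episode above 0.03 m).
It fails at once if the stamp is moved by more than 3 cm (distance of date_stamp from where it was at the start of the episode above 0.03 m).
It fails at once if the marker is moved by more than 3 cm (distance of marker_black from where it was at the start of the episode above 0.03 m).
It also fails if it takes over 67 s, if anything falls off the work surface, if the arm or the gripper's body presses on something with over 40 N, if the wrist force passes 120 N, or if a joint passes its speed limit or range.

## Working session

There is one attempt and no reset: what is moved stays moved. The work goes in short steps, Python scripts to look and compute and a shell command to move; the robot and the scene stay as the last step left them, time stands still between calls to the robot, and variables do not carry over. Pictures are saved under pics/ and viewed, and the job is handed in when it is done.

```bash
ls; mkdir -p pics; cat > h.py <<'E'
import numpy as np, cv2
from rig import ctrl
from scipy.spatial.transform import Rotation as R
def img(n):
    return ctrl.get_image(n)
def save(d,name,crop=None,s=1):
    f=d["frame"]
    if crop: f=f[crop[1]:crop[3],crop[0]:crop[2]]
    f=cv2.resize(f,None,fx=s,fy=s,interpolation=cv2.INTER_CUBIC)
    cv2.imwrite("pics/"+name,f[:,:,::-1])
E
python3 - <<'E'
from h import *
print(ctrl.get_state())
for n in("scene","top","wrist"):
    d=img(n); save(d,n+"0.png",s=1.25); np.savez(n+"0.npz",**d)
    print(n,{k:v for k,v in d.items() if k not in("frame","z_map")})
E
```

```text
pics
{'time': 0.0, 'joint_positions': array([-1.32580545e+00,  4.87098229e-02,  9.75573422e-02,  1.62198524e+00,
       -1.46906764e-05,  1.44299181e+00]), 'qd': array([ 0.00030637, -0.00111268, -0.00021747, -0.00048223,  0.00014548,
        0.00049888]), 'effort': array([ 3.28839851e-04, -3.38789392e+01,  3.20011103e+01,  2.04005849e-02,
       -9.13395320e-05,  2.24105321e-06]), 'tool_pos': array([ 0.19105399, -0.48837225,  0.2441181 ]), 'orientation': array([-0.69480427, -0.13186717,  0.69491159, -0.13021501]), 'force': array([ 0.2659229 ,  0.25707666, -0.29309146]), 'torque': array([ 0.04278236, -0.00839063,  0.0150008 ]), 'grip_width': 1.0033601887403474}
scene {'fx': 476.15598750455945, 'fy': 476.15598750455945, 'cx': 318.0739788540058, 'cy': 210.493144218069, 'xyz': array([-0.13108012, -1.13508965,  1.34302818]), 'attitude': array([ 0.37477872, -0.10692197, -0.23972553,  0.88917955])}
top {'fx': 438.15075367830127, 'fy': 438.15075367830127, 'cx': 319.90893638015314, 'cy': 200.82055903870554, 'xyz': array([ 0.38825019, -0.0226771 ,  1.46278644]), 'attitude': array([-0.03154611,  0.04163542,  0.71459524, -0.69758511])}
wrist {'fx': 342.7216104432011, 'fy': 342.7216104432011, 'cx': 318.0589593068314, 'cy': 197.40537676993313, 'hand_eye': array([[ 1.41898495e-03,  3.23225034e-01, -9.46321068e-01,
        -1.29149649e-01],
       [ 9.99998802e-01, -1.04437494e-03,  1.14275711e-03,
         1.18253571e-03],
       [-6.18946307e-04, -9.46321556e-01, -3.23226129e-01,
        -8.35830596e-02],
       [ 0.00000000e+00,  0.00000000e+00,  0.00000000e+00,
         1.00000000e+00]])}
```

View pics/scene0.png

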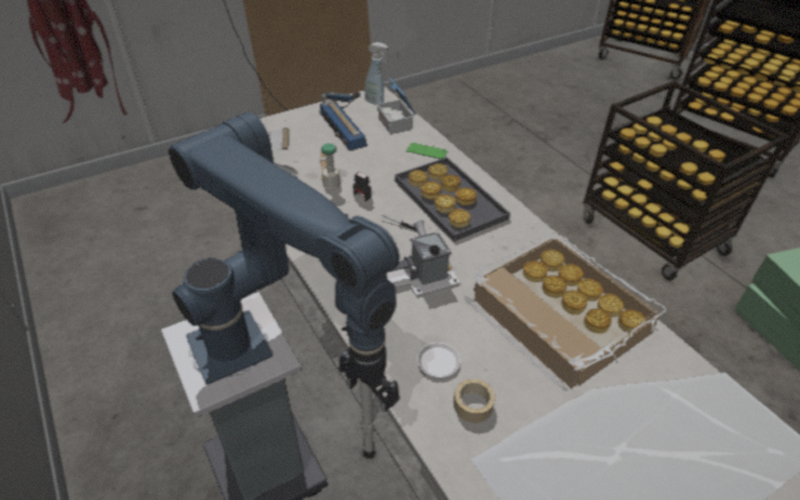

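View pics/top0.png

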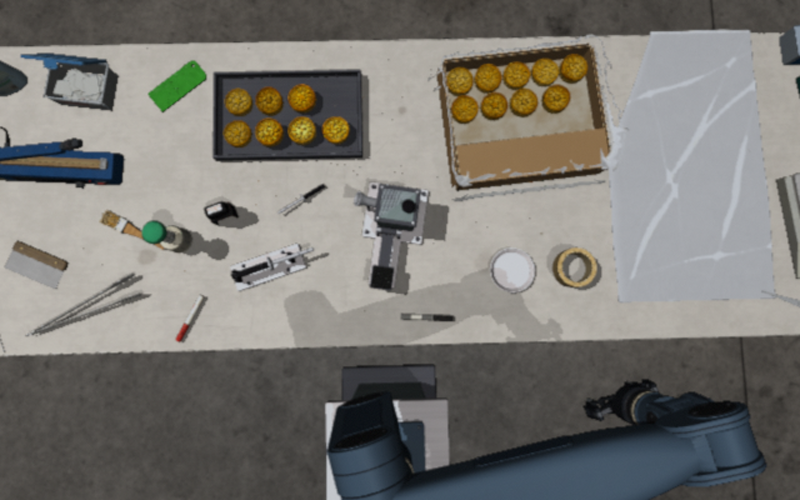

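View pics/wrist0.png

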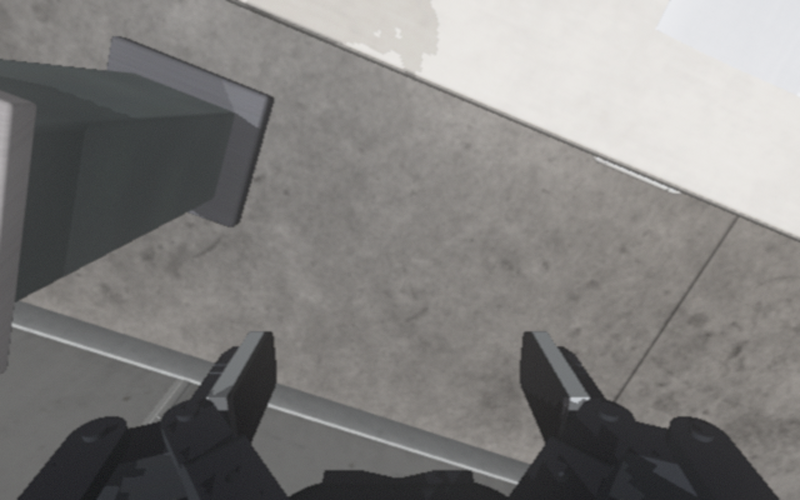

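The top view (800×500 scaling) shows the oiler at (395,210) with its pedal pad at (382,275). The rod on its rest is at (270,265), and a loose dark-handled item is at (303,198). The dish is at (513,270), the tape at (576,266), the stamp at (220,210) and the marker at (428,317). I'll enlarge these.

```bash
python3 - <<'E'
from h import *
d=dict(np.load("top0.npz")); save(d,"c1.png",(140,120,360,270),3.6)
E
```

```text
(no output)
```

View pics/c1.png

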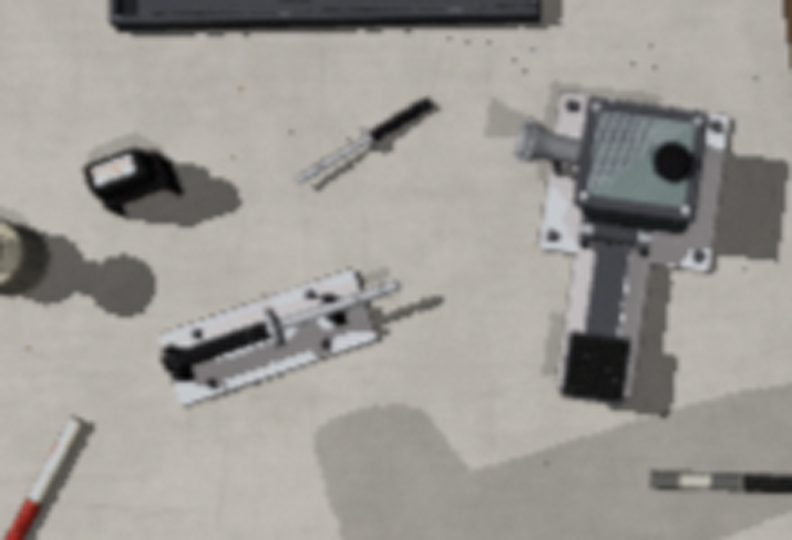

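Two things could be the rod. One lies on the white rest, with its handle at crop (218,345) and collar at (275,327), in the two black forks. The other is a shorter black-handled one lying on the bare table at (370,140). The one on the rest is the larger and has the collar and forks described, so I'll use it. Next I'll measure positions.

```bash
cat >> h.py <<'E'
def cloud(d,pose=None):
    z=d["z_map"]; h,w=z.shape
    u,v=np.meshgrid(np.arange(w),np.arange(h))
    P=np.stack([(u-d["cx"])/d["fx"]*z,-(v-d["cy"])/d["fy"]*z,-z],-1)
    if "hand_eye" in d:
        H=np.array(d["hand_eye"]); P=P@H[:3,:3].T+H[:3,3]
        p,q=pose; Rm=R.from_quat(q).as_matrix(); return P@Rm.T+p
    return P@R.from_quat(d["attitude"]).as_matrix().T+d["xyz"]
E
python3 - <<'E'
from h import *
d=dict(np.load("top0.npz")); P=cloud(d); f=d["frame"]
def box(u0,v0,u1,v1): return P[v0:v1,u0:u1].reshape(-1,3), f[v0:v1,u0:u1].reshape(-1,3)
def c(u,v): u=int(round(140+u/3.6));v=int(round(120+v/3.6));return P[v,u].round(4)
for n,u,v in [("table",450,230),("table2",450,450),("collar",275,327),("handle",218,345),("tip",390,287),("pad",597,367),("hinge",610,235),("lid",640,160),("cap",672,160),("mouth",527,142),("restTL",165,335),("bpl",710,260)]: print(n,c(u,v))
# pad region
p,_=box(290,208,330,240); m=(p[:,2]>.06)&(p[:,2]<.085); q=p[m]
(r:=cv2.minAreaRect(q[:,:2].astype(np.float32)*1000)); print("pad",r,np.median(q[:,2]))
p,_=box(295,140,345,185); m=(p[:,2]>.115)&(p[:,2]<.135); print("lid",cv2.minAreaRect(p[m][:,:2].astype(np.float32)*1000),np.median(p[m][:,2]),m.sum())
p,_=box(170,180,270,240); m=(p[:,2]>.04)&(p[:,2]<.075); q=p[m]; print("rod",cv2.minAreaRect(q[:,:2].astype(np.float32)*1000),len(q))
for a in q[np.argsort(q[:,1])][::12]: print(a.round(4))
p,_=box(385,190,435,240); m=(p[:,2]>.004)&(p[:,2]<.03); print("dish",cv2.minEnclosingCircle(p[m][:,:2].astype(np.float32)*1000))
p,_=box(435,190,485,240); m=(p[:,2]>.03); print("tape",cv2.minEnclosingCircle(p[m][:,:2].astype(np.float32)*1000))
p,_=box(155,150,195,185); m=(p[:,2]>.03); print("stamp",cv2.minAreaRect(p[m][:,:2].astype(np.float32)*1000))
p,_=box(310,245,370,262); m=(p[:,2]>.009)&(p[:,2]<.03); print("marker",cv2.minAreaRect(p[m][:,:2].astype(np.float32)*1000))
p,_=box(280,145,304,172); m=(p[:,2]>.1); q=p[m];
for a in q[np.argsort(-q[:,1])]: print("t",a.round(4))
E
```

```text
table [ 0.6014  0.138  -0.001 ]
table2 [ 0.397   0.1405 -0.0025]
collar [0.5087 0.2887 0.0609]
handle [0.4944 0.3383 0.0536]
tip [0.542  0.1866 0.0585]
pad [0.4659 0.0015 0.0732]
hinge [ 0.5844 -0.0107  0.0709]
lid [ 0.6417 -0.0404  0.1252]
cap [ 0.6374 -0.0676  0.1449]
mouth [0.6597 0.0583 0.125 ]
restTL [0.5088 0.3988 0.0105]
bpl [ 0.5688 -0.1038 -0.0022]
pad ((475.9530334472656, 4.371269226074219), (55.6870002746582, 75.63406372070312), 80.2497787475586) 0.07167498175178733
lid ((644.573974609375, -29.231483459472656), (124.00655364990234, 96.41915893554688), 80.20863342285156) 0.12749455224747153 991
rod ((513.9998779296875, 284.9015197753906), (34.06784439086914, 218.53268432617188), 16.301349639892578) 344
[0.5493 0.1814 0.05  ]
[0.5426 0.1936 0.0548]
[0.5393 0.206  0.0577]
[0.5402 0.2168 0.0512]
[0.5371 0.2294 0.0527]
[0.5205 0.2377 0.06  ]
[0.528  0.2428 0.0502]
[0.5247 0.249  0.0515]
[0.5214 0.261  0.0555]
[0.5153 0.271  0.0539]
[0.5154 0.2834 0.056 ]
[0.5052 0.2877 0.0652]
[0.5119 0.2917 0.0618]
[0.5144 0.2957 0.0721]
[0.5123 0.3016 0.0603]
[0.5061 0.3081 0.0597]
[0.4968 0.
[... 5937 characters left out ...]
 [0.6423 0.0059 0.1276]
t [0.6456 0.0059 0.1271]
t [0.6487 0.0058 0.1272]
t [0.6524 0.0058 0.1243]
t [0.6551 0.0057 0.1265]
t [0.6578 0.0056 0.1285]
t [0.6648 0.0055 0.125 ]
t [0.6684 0.0055 0.1231]
t [0.66   0.0054 0.1332]
t [0.6703 0.0053 0.129 ]
t [0.6739 0.0053 0.1269]
t [0.6775 0.0053 0.1245]
t [0.6791 0.0051 0.1318]
t [0.6868 0.0051 0.1255]
t [0.6828 0.005  0.1294]
t [0.6903 0.005  0.1239]
t [0.6932 0.0049 0.1251]
t [0.6961 0.0048 0.1263]
t [ 0.3883 -0.0227  1.4628]
t [ 0.3883 -0.0227  1.4628]
t [ 0.3883 -0.0227  1.4628]
t [ 0.3883 -0.0227  1.4628]
t [ 0.3883 -0.0227  1.4628]
t [ 0.3883 -0.0227  1.4628]
t [ 0.3883 -0.0227  1.4628]
t [ 0.3883 -0.0227  1.4628]
t [ 0.3883 -0.0227  1.4628]
```

```bash
python3 - <<'E'
from h import *
d=dict(np.load("top0.npz")); P=cloud(d); f=d["frame"].astype(int)
def sub(u0,v0,u1,v1,z0,z1):
    p=P[v0:v1,u0:u1].reshape(-1,3); c=f[v0:v1,u0:u1].reshape(-1,3); m=(p[:,2]>z0)&(p[:,2]<z1); return p[m],c[m]
p,c=sub(295,135,350,190,.118,.135)
def ext(p,yaw):
    x=np.array([np.cos(yaw),np.sin(yaw)]);y=np.array([-x[1],x[0]])
    return p[:,:2]@x,p[:,:2]@y
for deg in range(-14,-4):
    a,b=ext(p,np.radians(deg)); m=b<np.median(b)+60e-3
    print(deg,[round(v*1e3,1) for v in (np.percentile(a,1),np.percentile(a,99),np.percentile(b,1),np.percentile(b,99))], (np.histogram(a,60)[0].astype(float)**2).sum()+ (np.histogram(b,60)[0].astype(float)**2).sum())
q,c=sub(285,205,330,240,.055,.085); 
blk=c.sum(1)<110; q=q[blk]; print(cv2.minAreaRect(q[:,:2].astype(np.float32)*1e3),len(q),q.mean(0))
q,c=sub(310,130,345,185,.138,.15); print("cap",q.mean(0),len(q))
# dish / tape / stamp / marker
for n,b,z0,z1 in (("dish",(388,192,434,238),.005,.03),("tape",(438,194,482,236),.035,.06),("stamp",(160,155,192,184),.06,.12),("marker",(316,246,368,260),.008,.03)):
    q,c=sub(*b,z0,z1); print(n,len(q),np.median(q,0).round(4),q.min(0).round(3),q.max(0).round(3))
E
```

```text
-14 [np.float64(585.2), np.float64(681.2), np.float64(65.9), np.float64(183.9)] 35662.0
-13 [np.float64(587.6), np.float64(683.0), np.float64(55.1), np.float64(173.0)] 35626.0
-12 [np.float64(589.5), np.float64(684.7), np.float64(44.5), np.float64(162.0)] 35290.0
-11 [np.float64(591.1), np.float64(686.0), np.float64(33.4), np.float64(150.9)] 35086.0
-10 [np.float64(592.6), np.float64(687.1), np.float64(22.3), np.float64(139.9)] 35004.0
-9 [np.float64(594.0), np.float64(688.3), np.float64(11.2), np.float64(128.7)] 35024.0
-8 [np.float64(594.9), np.float64(689.3), np.float64(0.0), np.float64(117.5)] 35166.0
-7 [np.float64(595.6), np.float64(690.3), np.float64(-11.2), np.float64(106.3)] 35190.0
-6 [np.float64(595.6), np.float64(690.9), np.float64(-22.9), np.float64(95.1)] 35334.0
-5 [np.float64(595.6), np.float64(691.3), np.float64(-34.4), np.float64(83.8)] 35666.0
((467.1629333496094, 3.7604236602783203), (47.272605895996094, 51.820743560791016), 81.60798645019531) 244 [0.46667686 0.00353774 0.07316401]
cap [ 0.63796931 -0.06447176  0.14228087] 76
dish 616 [ 0.4871 -0.3432  0.0079] [ 0.41  -0.423  0.005] [ 0.564 -0.272  0.022]
tape 412 [ 0.4836 -0.5     0.0483] [ 0.435 -0.553  0.035] [ 0.534 -0.449  0.057]
stamp 213 [0.6458 0.4181 0.0948] [0.627 0.394 0.065] [0.672 0.449 0.105]
marker 200 [ 0.364  -0.1101  0.015 ] [ 0.351 -0.176  0.008] [ 0.389 -0.041  0.023]
```

```bash
cat >> h.py <<'E'
def axes():
    s=ctrl.get_state(); return s,R.from_quat(s["orientation"]).as_matrix()
def plan(target,rodhead=None):
    """units along tool axes to reach target TCP; turn units so tool z (or -z) heading = rodhead deg"""
    s,M=axes(); d=M.T@(np.array(target)-s["tool_pos"])/0.025
    print("t",round(s["time"],2),"pos",s["tool_pos"].round(4),"F",s["force"].round(1),"w",round(s["grip_width"],3),"j6",s["joint_positions"][5].round(2))
    zh=np.degrees(np.arctan2(M[1,2],M[0,2])); print("tool z heading",zh.round(2),"x down",M[:,0].round(3),"shift units",d.round(2))
    if rodhead is not None:
        for k in(0,180):
            e=(rodhead+k-zh+180)%360-180; print("turn units (about +x)",k,round(-np.radians(e)/.12,2))
E
python3 - <<'E'
from h import *
plan([.467,.004,.12],-72.4)
E
```

```text
t 0.15 pos [ 0.1911 -0.4885  0.2444] F [0.2 0.2 0.1] w 1.001 j6 1.44
tool z heading -158.64 x down [-0.     0.002 -1.   ] shift units [  5.01 -14.32 -17.45]
turn units (about +x) 0 -12.54
turn units (about +x) 180 13.64
```

```bash
python3 -m inch '[1,0,-0.8,-0.97,0, 1,0,-0.8,-0.97,0, 1,0,-0.8,-0.97,0, 1,0,-0.8,-0.97,0, 1,0,-0.8,-0.97,0, 1,0,-0.8,-0.97,0, 1,0,-0.8,-0.97,0, 1,0,-0.8,-0.97,0, 1,0,-0.8,-0.97,0]'
python3 -m inch '[1,0,-0.8,-0.97,0, 1,0,-0.8,-0.97,0, 1,0,-0.8,-0.97,0, 1,0,-0.8,-0.97,0, 1,0,-0.8,-0.97,0, 1,0,-0.8,-0.97,0, 1,0,-0.8,-0.97,0, 1,0,-0.8,-0.97,0, 1,0,-0.8,-0.97,0]'
python3 -m inch '[1,0,0,0,-1, 1,0,0,0,-1, 1,0,0,0,-1, 1,0,0,0,-1, 1,0,0,0,-1, 1,0,0,0,-1, 1,0,0,0,-1, 1,0,0,0,-1, 1,0,0,0,-0.5]'
python3 - <<'E'
from h import *
plan([.467,.004,.10],-100)
d=img("wrist"); s=ctrl.get_state(); np.savez("w1.npz",pos=s["tool_pos"],q=s["orientation"],**d); save(d,"w1.png",s=1.25)
E
```

```text
time: 1.27
tool_pos: [0.3292, -0.2407, 0.245]
orientation: [-0.695, -0.131, 0.695, -0.131]
force: [-0.5, 0.2, 0.5]
grip_width: -0.003
time: 2.4
tool_pos: [0.4668, 0.0063, 0.2449]
orientation: [-0.695, -0.131, 0.695, -0.131]
force: [-0.7, -0.5, -0.4]
grip_width: 0.002
time: 3.52
tool_pos: [0.4664, 0.0054, 0.2449]
orientation: [-0.542, -0.454, 0.542, -0.454]
force: [-0.5, 0.0, 0.4]
grip_width: 0.002
t 3.52 pos [0.4664 0.0054 0.2449] F [-0.5  0.   0.4] w 0.002 j6 1.61
tool z heading -100.06 x down [-0.001  0.    -1.   ] shift units [5.79 0.04 0.05]
turn units (about +x) 0 -0.01
turn units (about +x) 180 26.17
```

View pics/w1.png

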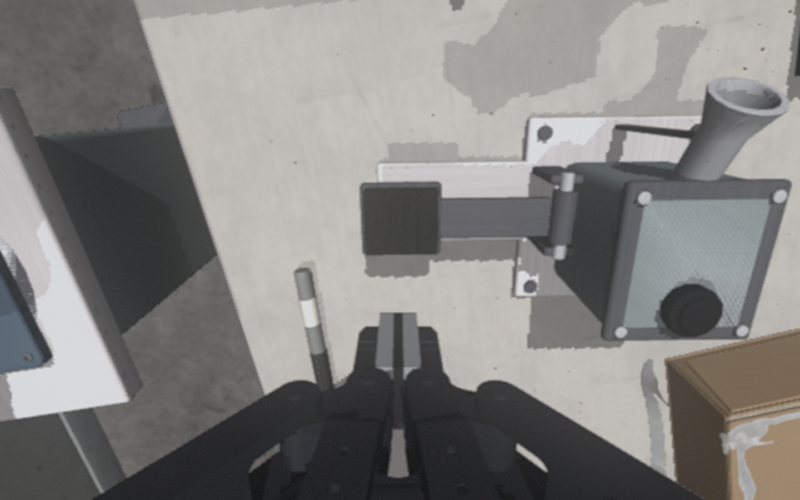

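The wrist view shows the pedal pad at (400,218), in line with the fingers, and the flared tube mouth at (745,97). I'll measure both from here.

```bash
python3 - <<'E'
from h import *
d=dict(np.load("w1.npz")); P=cloud(d,(d["pos"],d["q"])); f=d["frame"].astype(int)
def reg(u0,v0,u1,v1): # in 800 coords
    a=[int(k/1.25) for k in(u0,v0,u1,v1)]; return P[a[1]:a[3],a[0]:a[2]].reshape(-1,3),f[a[1]:a[3],a[0]:a[2]].reshape(-1,3)
p,c=reg(355,175,450,262); m=(p[:,2]>.06)&(p[:,2]<.085)&(c.sum(1)<170); print("pad",cv2.minAreaRect(p[m][:,:2].astype(np.float32)*1e3),np.median(p[m],0))
p,c=reg(600,170,800,345); m=(p[:,2]>.118)&(p[:,2]<.135); print("lid",cv2.minAreaRect(p[m][:,:2].astype(np.float32)*1e3),np.median(p[m],0))
p,c=reg(700,70,795,130); m=(p[:,2]>.11)&(p[:,2]<.17); q=p[m]; print("mouth",q.min(0),q.max(0),len(q))
print(np.percentile(q,[2,98],axis=0))
print("table",np.median(reg(250,60,420,130)[0],0))
E
```

```text
pad ((0.0, 0.0), (0.0, 0.0), 0.0) [nan nan nan]
lid ((644.636474609375, -36.936065673828125), (112.056640625, 97.38546752929688), 80.71879577636719) [ 0.64241888 -0.02859506  0.12721987]
mouth [0.64089628 0.0401508  0.1205572 ] [0.67880613 0.06801257 0.15549689] 2419
[[0.64215111 0.04284662 0.12362748]
 [0.67581792 0.06628554 0.15364   ]]
table [0.4310332  0.10045336 0.00054358]
  return _methods._mean(a, axis=axis, dtype=dtype,
  ret = um.true_divide(
```

```bash
python3 - <<'E'
from h import *
d=dict(np.load("w1.npz")); save(d,"mouth.png",(550,50,640,110),8)
H=d["hand_eye"]; Rm=R.from_quat(d["q"]).as_matrix()
def ray(u,v,z):
    r=np.array([(u-d["cx"])/d["fx"],-(v-d["cy"])/d["fy"],-1]); r=Rm@(H[:3,:3]@r); o=d["pos"]+Rm@H[:3,3]
    return o+r*(z-o[2])/r[2]
def proj(p):
    o=d["pos"]+Rm@H[:3,3]; c=H[:3,:3].T@(Rm.T@(np.array(p)-o)); return d["cx"]-d["fx"]*c[0]/c[2], d["cy"]+d["fy"]*c[1]/c[2]
print("mouth",ray(745/1.25,97/1.25,.138),"pad",ray(400.5/1.25,218/1.25,.072))
y=np.radians(80.2); a=np.array([np.cos(y)*.866,np.sin(y)*.866,.5]); e1=np.array([-np.sin(y),np.cos(y),0]); e2=np.cross(a,e1)
img_=cv2.resize(d["frame"][50:110,550:640],None,fx=8,fy=8,interpolation=cv2.INTER_CUBIC)[:,:,::-1].copy()
for c,col in (((.6595,.0585,.138),(0,0,255)),):
  for rr in(.019,.015):
    for t in np.linspace(0,2*np.pi,60):
        u,v=proj(np.array(c)+rr*(np.cos(t)*e1+np.sin(t)*e2)); cv2.circle(img_,(int((u-550+.5)*8),int((v-50+.5)*8)),2,col,-1)
cv2.imwrite("pics/mouth.png",img_)
E
```

```text
mouth [0.65928415 0.05710271 0.138     ] pad [0.46925691 0.00667276 0.072     ]
```

View pics/mouth.png

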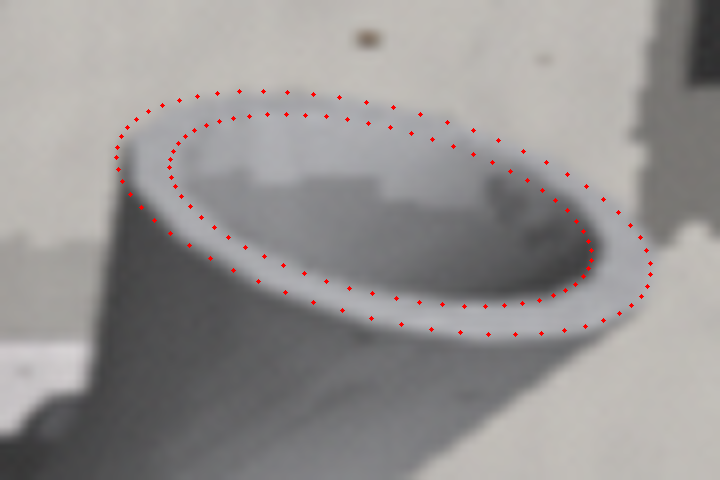

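```bash
python3 -m inch '[1,1,0,0,0, 1,1,0,0,0, 1,1,0,0,0, 1,1,0,0,0, 1,1,0,0,0, 1,1,0,0,0, 1,0.5,0,0,0, 1,0.5,0,0,0]'
python3 -m inch '[1,0.4,0,0,0, 1,0.4,0,0,0, 1,0,0,0,0]'
```

```text
time: 4.58
tool_pos: [0.4657, 0.0055, 0.0702]
orientation: [-0.542, -0.454, 0.543, -0.453]
force: [-4.9, 0.1, 5.6]
grip_width: 0.002
time: 4.95
tool_pos: [0.4676, 0.0051, 0.0512]
orientation: [0.543, 0.453, -0.542, 0.454]
force: [-3.4, 0.4, 6.7]
grip_width: -0.003
```

```bash
python3 -m inch '[1,0.08,0,0,0, 1,0,0,0,0]'
python3 -m inch '[1,0.08,0,0,0, 1,0,0,0,0]'; python3 -m inch '[1,0.08,0,0,0, 1,0,0,0,0]'
```

```text
time: 5.2
tool_pos: [0.4678, 0.0051, 0.0502]
orientation: [0.543, 0.453, -0.542, 0.454]
force: [-3.8, 0.8, 7.3]
grip_width: 0.0
time: 5.45
tool_pos: [0.468, 0.0051, 0.0497]
orientation: [0.543, 0.453, -0.542, 0.455]
force: [-6.9, 1.1, 15.2]
grip_width: -0.0
time: 5.7
tool_pos: [0.4682, 0.0051, 0.0493]
orientation: [0.543, 0.452, -0.542, 0.455]
force: [-10.3, 1.3, 21.9]
grip_width: -0.001
```

The force rose sharply from 7 N to 22 N with almost no further travel, so the pedal is on its stop. I'll release it and head for the rod.

```bash
python3 -m inch '[1,-0.5,0,0,0, 1,-1,0,0,0, 1,-1,0,0,0, 1,-1,0,0,0, 0,-1,0,0,0, 0,-1,0,0,0, 0,0,0,0,0]'
python3 - <<'E'
from h import *
plan([.50,.318,.19],-72.4)
d=img("wrist"); s=ctrl.get_state();save(d,"w2.png",s=1.25)
E
```

```text
time: 6.58
tool_pos: [0.4692, 0.005, 0.1844]
orientation: [0.544, 0.452, -0.541, 0.455]
force: [-0.4, -0.1, -0.8]
grip_width: 0.64
t 6.58 pos [0.4692 0.005  0.1844] F [-0.4 -0.1 -0.8] w 0.64 j6 1.62
tool z heading -100.21 x down [ 0.007 -0.001 -1.   ] shift units [ -0.23  -1.01 -12.54]
turn units (about +x) 0 -4.04
turn units (about +x) 180 22.14
```

View pics/w2.png

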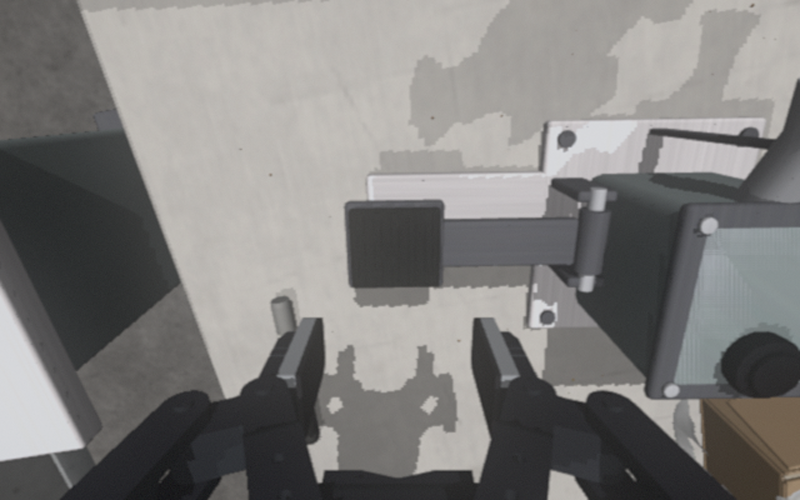

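```bash
python3 -m inch '[0,0,-0.1,-1,0, 0,0,-0.1,-1,0, 0,0,-0.1,-1,0, 0,0,-0.1,-1,0, 0,0,-0.1,-1,0, 0,0,-0.1,-1,0, 0,0,-0.1,-1,0, 0,0,-0.1,-1,0, 0,0,-0.1,-1,0, 0,0,-0.1,-1,0]'
python3 -m inch '[0,0,0,-1,0, 0,0,0,-1,0, 0,0,0,-0.5,0, 0,0,0,0,-1, 0,0,0,0,-1, 0,0,0,0,-1, 0,0,0,0,-1, 0,0,0,0,0]'
python3 - <<'E'
from h import *
plan([.50,.318,.19],-72.4)
d=img("wrist"); s=ctrl.get_state(); np.savez("w3.npz",pos=s["tool_pos"],q=s["orientation"],**d); save(d,"w3.png",s=1.25)
E
```

```text
time: 7.88
tool_pos: [0.4858, 0.2564, 0.1796]
orientation: [-0.542, -0.454, 0.543, -0.453]
force: [0.5, -0.0, 0.1]
grip_width: 0.999
time: 8.88
tool_pos: [0.4971, 0.3168, 0.1808]
orientation: [0.419, 0.569, -0.42, 0.569]
force: [0.3, 0.3, 0.1]
grip_width: 0.995
t 8.88 pos [0.4971 0.3168 0.1808] F [0.3 0.3 0.1] w 0.995 j6 1.72
tool z heading -72.8 x down [-0.001 -0.001 -1.   ] shift units [-0.37  0.12 -0.01]
turn units (about +x) 0 -0.06
turn units (about +x) 180 26.12
```

View pics/w3.png

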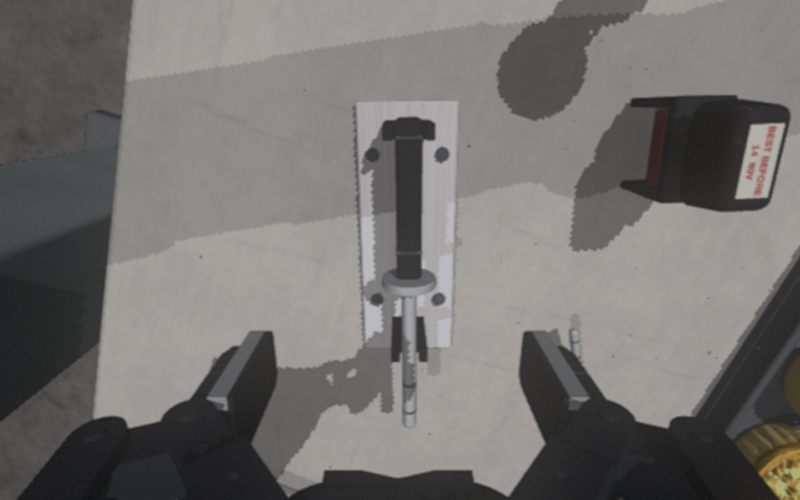

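The wrist view shows the handle running from (409,137) to (408,275), the collar at (409,282) and the tip at (409,427). The handle is 100 mm long with the collar and two rings, and it lies in the forks, so it is the larger rod. I'll compute where to grasp it.

```bash
python3 - <<'E'
from h import *
d=dict(np.load("w3.npz"))
H=d["hand_eye"]; Rm=R.from_quat(d["q"]).as_matrix()
def ray(u,v,z):
    u/=1.25;v/=1.25
    r=np.array([(u-d["cx"])/d["fx"],-(v-d["cy"])/d["fy"],-1]); r=Rm@(H[:3,:3]@r); o=d["pos"]+Rm@H[:3,3]
    return o+r*(z-o[2])/r[2]
a=ray(408.5,138,.058);b=ray(408.5,277,.058);t=ray(409,427,.05)
print("rear",a,"front",b,"tip",t,np.linalg.norm(b-a),np.linalg.norm(t-a))
v=(t-a)[:2]; print("heading",np.degrees(np.arctan2(v[1],v[0])))
v/=np.linalg.norm(v); g=t[:2]-v*.151; g2=a[:2]+v*.07; print("grip+20",g,g2)
plan([*(g+g2)/2,.052],np.degrees(np.arctan2(v[1],v[0])))
save(d,"c3.png",(270,70,390,360),2)
E
```

```text
rear [0.48500337 0.37812824 0.058     ] front [0.51112357 0.29612328 0.058     ] tip [0.54953008 0.17736584 0.05      ] 0.08606438860200509 0.21102899938960754
heading -72.18216054893263
grip+20 [0.50332533 0.321123  ] [0.50642279 0.31148585]
t 8.93 pos [0.4971 0.3169 0.181 ] F [ 0.2 -0.  -0.3] w 0.999 j6 1.73
tool z heading -72.84 x down [-0.001 -0.001 -1.   ] shift units [5.16 0.29 0.11]
turn units (about +x) 0 -0.1
turn units (about +x) 180 26.08
```

```bash
python3 -m inch '[0,0,0.28,-0.13,-0.1, 0,1,0,0,0, 0,1,0,0,0, 0,1,0,0,0, 0,1,0,0,0, 0,0.7,0,0,0, 0,0.7,0,0,0, 0,0,0,0,0]' 25
python3 - <<'E'
from h import *
plan([.503,.322,.045],-72.2)
E
python3 -m inch '[1,0,0,0,0, 1,0,0,0,0, 1,0,0,0,0, 1,0,0,0,0, 1,0,0,0,0, 1,0,0,0,0]' 25
```

```text
time: 9.93
tool_pos: [0.5019, 0.322, 0.045]
orientation: [0.415, 0.573, -0.417, 0.571]
force: [-0.4, 0.2, -0.3]
grip_width: 0.997
t 9.93 pos [0.5019 0.322  0.045 ] F [-0.4  0.2 -0.3] w 0.997 j6 1.71
tool z heading -72.02 x down [-0.003 -0.001 -1.   ] shift units [-0.    0.04  0.01]
turn units (about +x) 0 0.03
turn units (about +x) 180 -26.15
time: 10.68
tool_pos: [0.5035, 0.3227, 0.0475]
orientation: [0.416, 0.572, -0.415, 0.572]
force: [-1.3, -0.4, 3.5]
grip_width: 0.182
```

```bash
python3 -m inch '[1,-0.4,0,0,0, 1,-0.8,0,0,0, 1,-1,0,0,0, 1,-1,0,0,0, 1,-1,0,0,0, 1,-1,0,0,0, 1,0,0,0,0]' 25
python3 - <<'E'
from h import *
plan([.672,.25,.2],-95)
d=img("wrist"); s=ctrl.get_state(); np.savez("w4.npz",pos=s["tool_pos"],q=s["orientation"],**d); save(d,"w4.png",s=1.25)
d=img("scene"); save(d,"s4.png",(200,100,420,260),3.6)
E
```

```text
time: 11.55
tool_pos: [0.5044, 0.3232, 0.1796]
orientation: [0.417, 0.571, -0.414, 0.573]
force: [-0.2, 0.0, -0.6]
grip_width: 0.176
t 11.55 pos [0.5044 0.3232 0.1796] F [-0.2  0.  -0.6] w 0.176 j6 1.71
tool z heading -72.01 x down [ 0.005  0.002 -1.   ] shift units [-0.79  5.48  4.85]
turn units (about +x) 0 3.34
turn units (about +x) 180 -22.84
```

View pics/w4.png

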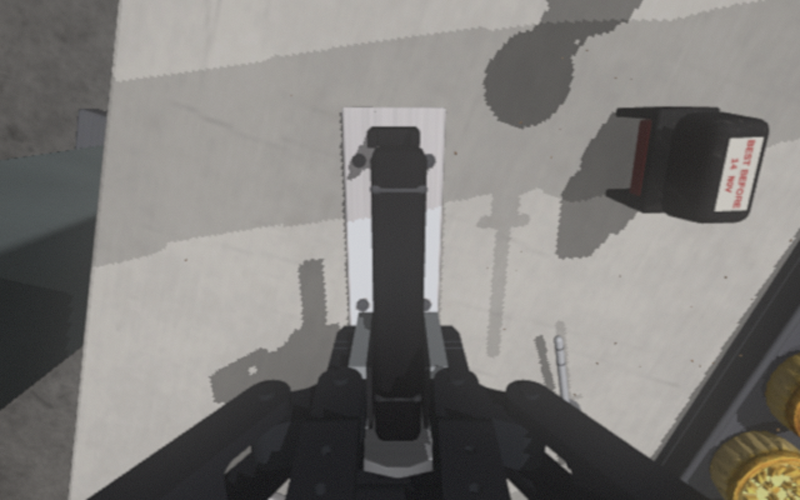

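View pics/s4.png

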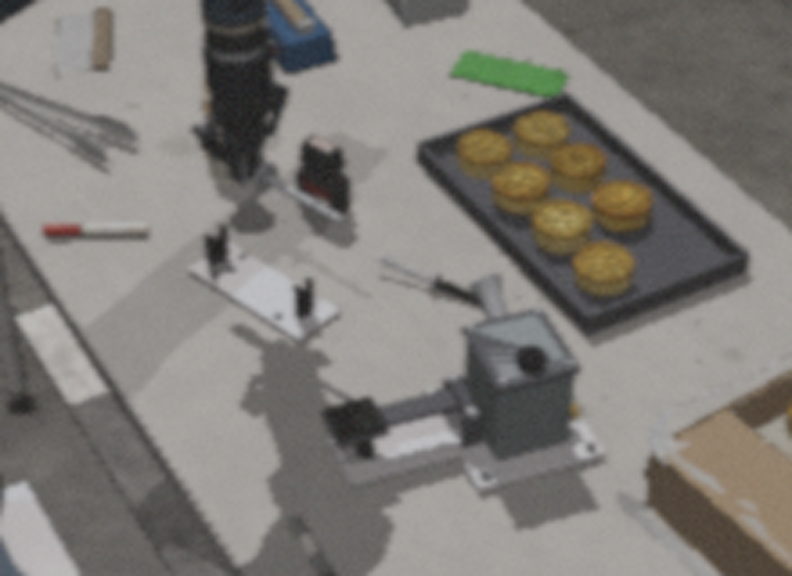

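```bash
cat >> h.py <<'E'
def pitch(d):
    z=d["z_map"]; h,w=z.shape; u,v=np.meshgrid(np.arange(w),np.arange(h))
    P=np.stack([(u-d["cx"])/d["fx"]*z,-(v-d["cy"])/d["fy"]*z,-z],-1); H=np.array(d["hand_eye"]); P=(P@H[:3,:3].T+H[:3,3]).reshape(-1,3)[z.ravel()>0]
    m=(abs(P[:,1])<.006)&(P[:,2]<-.012)&(P[:,2]>-.085)&(P[:,0]>-.07)&(P[:,0]<.045); p=P[m]
    p=p[(p[:,2]>p[:,2].min()+.004)]
    for _ in range(5):
        k=np.polyfit(p[:,2],p[:,0],1); r=p[:,0]-np.polyval(k,p[:,2]); p=p[abs(r)<max(.002,2*r.std())]
    th=np.degrees(np.arctan(k[0]))
    print("tip-down pitch deg",th.round(1),"top surface at tool z=0: x",(k[1]*1e3).round(1),"-> axis x",(k[1]*1e3+8/np.cos(np.radians(th))).round(1),"n",len(p),"resid mm",(r.std()*1e3).round(2),"rear z mm",(p[:,2].min()*1e3).round(1), "zrange",(p[:,2].max()*1e3).round(1),"y",(P[m][:,1].mean()*1e3).round(1))
E
python3 - <<'E'
from h import *
pitch(dict(np.load("w4.npz")))
E
```

```text
tip-down pitch deg 0.1 top surface at tool z=0: x -10.9 -> axis x -2.9 n 4487 resid mm 0.59 rear z mm -65.7 zrange -12.0 y 0.0
```

```bash
python3 -m inch '[1,0,0,0,1, 1,0,0,0,1, 1,0,0,0,1, 1,0,0,0,0.35, 1,0,0,0,0]'
python3 - <<'E'
from h import *
plan([.674,.235,.1296],-95)
E
```

```text
time: 12.28
tool_pos: [0.502, 0.322, 0.1746]
orientation: [-0.52, -0.478, 0.523, -0.477]
force: [-0.2, -0.0, -0.4]
grip_width: 0.182
t 12.28 pos [0.502  0.322  0.1746] F [-0.2 -0.  -0.4] w 0.182 j6 2.12
tool z heading -95.01 x down [-0.003 -0.002 -1.   ] shift units [1.78 7.16 2.86]
turn units (about +x) 0 -0.0
turn units (about +x) 180 26.18
```

```bash
python3 -m inch '[1,0.2,0.8,0.32,0, 1,0.2,0.8,0.32,0, 1,0.2,0.8,0.32,0, 1,0.2,0.8,0.32,0, 1,0.2,0.8,0.32,0, 1,0.2,0.8,0.32,0, 1,0.2,0.8,0.32,0, 1,0.2,0.8,0.32,0, 1,0.2,0.8,0.32,0, 1,0,0,0,0]'
python3 - <<'E'
from h import *
plan([.674,.235,.1296],-95)
d=img("wrist"); pitch(d); save(d,"w5.png",s=1.25)
d=img("top"); save(d,"t5.png",(210,110,350,200),5.6)
plan([.674,.235,.1296],-95)
E
```

```text
time: 13.52
tool_pos: [0.6772, 0.2333, 0.1302]
orientation: [-0.522, -0.477, 0.523, -0.477]
force: [-0.3, -0.1, -1.1]
grip_width: 0.183
t 13.53 pos [0.6772 0.2333 0.1302] F [-0.3 -0.1 -1.1] w 0.183 j6 1.9
tool z heading -95.17 x down [-0.001 -0.001 -1.   ] shift units [ 0.02 -0.13 -0.06]
turn units (about +x) 0 -0.02
turn units (about +x) 180 26.16
tip-down pitch deg 0.1 top surface at tool z=0: x -10.8 -> axis x -2.8 n 4512 resid mm 0.6 rear z mm -66.0 zrange -12.0 y 0.0
t 13.62 pos [0.676  0.2348 0.1314] F [ 0.4 -0.3 -0.9] w 0.179 j6 1.9
tool z heading -95.06 x down [-0.001  0.    -1.   ] shift units [ 0.07 -0.08 -0.  ]
turn units (about +x) 0 -0.01
turn units (about +x) 180 26.17
```

View pics/t5.png

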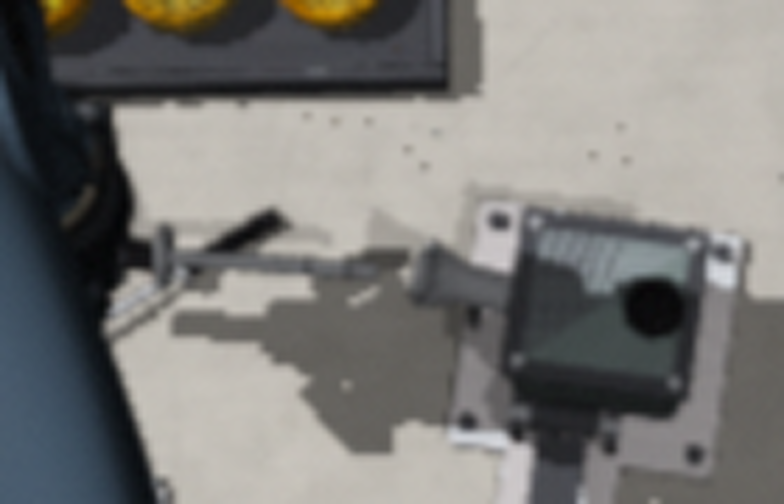

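The top view shows the rod tip at (378,268), lined up with the mouth at (425,273), and the rod is level. I'll enter the flare.

```bash
python3 -m inch '[1,0,-0.05,0.4,0, 1,0,-0.05,0.4,0, 1,0,0,0.4,0, 1,0,0,0,0]'
python3 -m inch '[1,0,0,0.2,0, 1,0,0,0.2,0, 1,0,0,0,0]'
python3 - <<'E'
from h import *
d=img("top"); save(d,"t6.png",(210,110,350,200),5.6)
d=img("scene"); save(d,"s6.png",(260,120,400,240),5)
d=img("wrist"); pitch(d)
plan([.6703,.1941,.1296],-95)
E
```

```text
time: 14.12
tool_pos: [0.6708, 0.2042, 0.1322]
orientation: [0.522, 0.477, -0.522, 0.477]
force: [-0.4, -0.3, -0.3]
grip_width: 0.184
time: 14.5
tool_pos: [0.67, 0.195, 0.1317]
orientation: [-0.522, -0.477, 0.522, -0.477]
force: [-0.4, -0.4, 0.4]
grip_width: 0.182
tip-down pitch deg 0.1 top surface at tool z=0: x -10.8 -> axis x -2.8 n 4512 resid mm 0.62 rear z mm -66.0 zrange -12.0 y 0.0
t 14.65 pos [0.67   0.1955 0.1317] F [ 0.3  0.2 -0.9] w 0.179 j6 1.85
tool z heading -95.03 x down [-0.  0. -1.] shift units [0.09 0.02 0.05]
turn units (about +x) 0 -0.0
turn units (about +x) 180 26.18
```

View pics/t6.png

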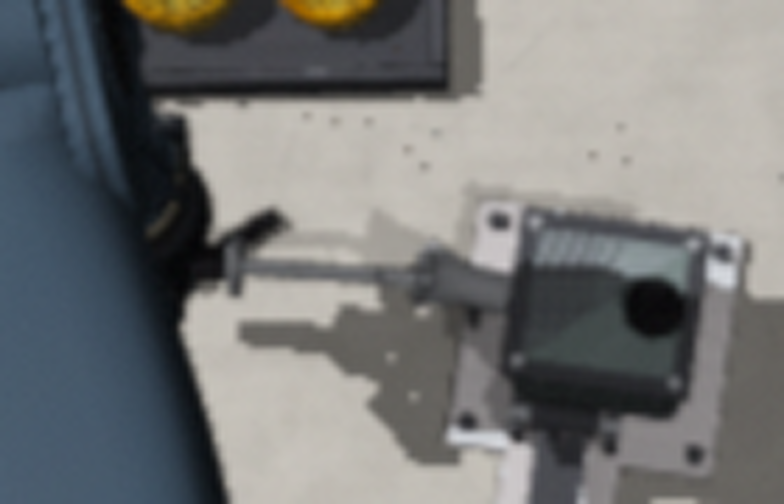

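View pics/s6.png

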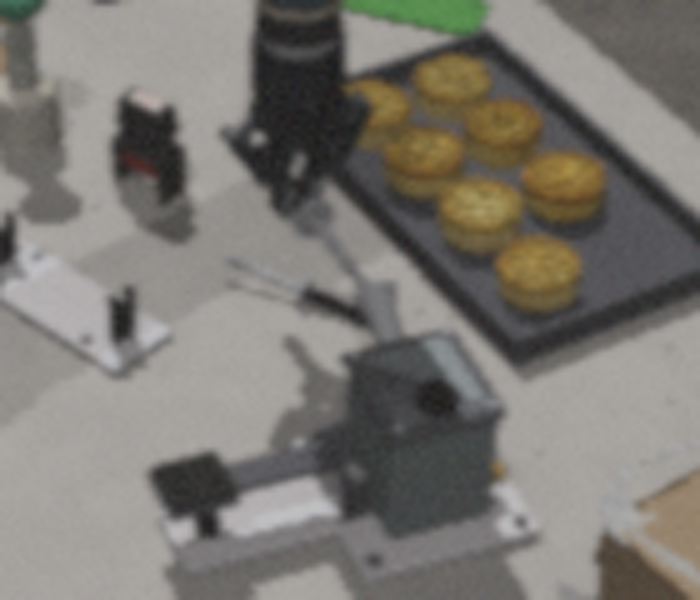

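```bash
python3 -m inch '[1,-0.5,0.08,0.02,0.12, 1,-0.5,0.08,0.07,0.12, 1,-0.49,0.08,0.11,0.12, 1,0,0,0,0]' 22
python3 - <<'E'
from h import *
d=img("wrist"); pitch(d)
plan([.6572+.131*.17,.0447+.131*.985,.2035],-99.8)
E
```

```text
time: 15.15
tool_pos: [0.6767, 0.1902, 0.1716]
orientation: [0.533, 0.466, -0.53, 0.467]
force: [0.2, 3.7, -1.0]
grip_width: 0.183
tip-down pitch deg 12.1 top surface at tool z=0: x -10.7 -> axis x -2.5 n 4825 resid mm 0.57 rear z mm -66.7 zrange -12.0 y 0.0
t 15.2 pos [0.6765 0.1898 0.1706] F [ 0.3  2.6 -1.7] w 0.185 j6 1.88
tool z heading -97.5 x down [ 0.003  0.    -1.   ] shift units [-1.31  0.21  0.62]
turn units (about +x) 0 0.33
turn units (about +x) 180 -25.85
```

Pivoting works: the pitch is 12° with a light contact force. I'll continue.

```bash
python3 -m inch '[1,-0.47,0.08,0.16,0.11, 1,-0.46,0.08,0.2,0.11, 1,-0.44,0.08,0.24,0.11, 1,0,0,0,0]' 22
python3 - <<'E'
from h import *
d=img("wrist"); pitch(d); save(d,"w7.png",s=1.25)
d=img("top"); save(d,"t7.png",(210,110,350,200),5.6)
d=img("scene"); save(d,"s7.png",(260,120,400,240),5)
plan([.6572+.131*.17,.0447+.131*.985,.2035],-99.8)
E
```

```text
time: 15.7
tool_pos: [0.68, 0.1728, 0.2053]
orientation: [0.542, 0.454, -0.541, 0.456]
force: [-0.4, 1.1, 0.2]
grip_width: 0.179
tip-down pitch deg 27.0 top surface at tool z=0: x -10.8 -> axis x -1.8 n 4530 resid mm 0.57 rear z mm -63.1 zrange -12.0 y 0.1
t 15.85 pos [0.6792 0.1726 0.2031] F [-0.8  0.2 -1.6] w 0.184 j6 1.9
tool z heading -99.83 x down [-0.    -0.003 -1.   ] shift units [-0.02  0.   -0.05]
turn units (about +x) 0 -0.0
turn units (about +x) 180 26.18
```

View pics/t7.png

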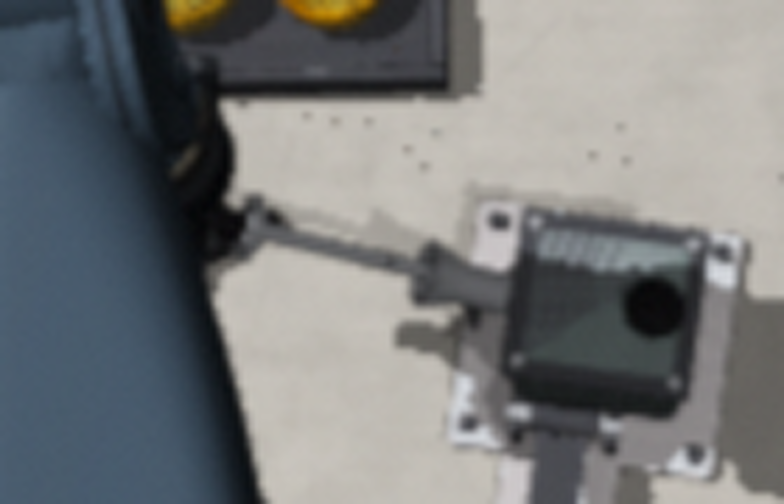

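View pics/s7.png

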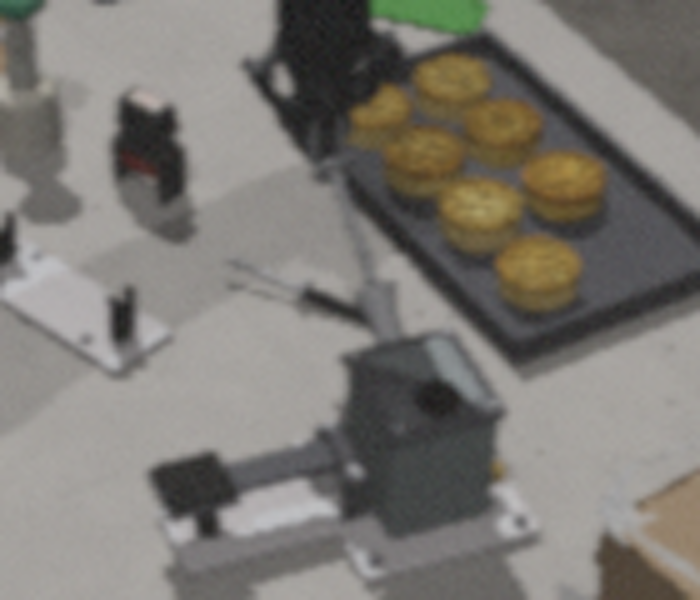

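```bash
python3 -m inch '[1,0.25,0,0.433,0, 1,0.25,0,0.433,0, 1,0.25,0,0.433,0, 1,0,0,0,0]'
python3 - <<'E'
from h import *
d=img("wrist"); pitch(d)
plan([.6648,.0882,.154],-99.8)
E
```

```text
time: 16.35
tool_pos: [0.6728, 0.1399, 0.1829]
orientation: [-0.54, -0.455, 0.542, -0.455]
force: [0.2, -0.7, -3.0]
grip_width: 0.18
tip-down pitch deg 27.8 top surface at tool z=0: x -10.9 -> axis x -1.8 n 4467 resid mm 0.58 rear z mm -63.0 zrange -12.0 y 0.0
t 16.4 pos [0.673  0.1405 0.1834] F [ 0.8  0.2 -3.8] w 0.179 j6 1.85
tool z heading -99.87 x down [-0.002 -0.002 -1.   ] shift units [1.18 0.04 2.11]
turn units (about +x) 0 -0.01
turn units (about +x) 180 26.17
```

```bash
python3 -m inch '[1,0.25,0,0.433,0, 1,0.25,0,0.433,0, 1,0.25,0,0.433,0, 1,0.2,0,0.4,0, 1,0,0,0,0]'
python3 - <<'E'
from h import *
d=img("wrist"); pitch(d)
plan([.6648,.0882,.154],-99.8)
E
```

```text
time: 17.02
tool_pos: [0.6659, 0.0984, 0.1598]
orientation: [-0.54, -0.455, 0.542, -0.455]
force: [1.2, -0.6, -3.4]
grip_width: 0.185
tip-down pitch deg 28.1 top surface at tool z=0: x -10.9 -> axis x -1.9 n 4449 resid mm 0.58 rear z mm -62.6 zrange -12.0 y 0.0
t 17.07 pos [0.666  0.0989 0.1601] F [ 1.1 -0.3 -4.3] w 0.173 j6 1.79
tool z heading -99.85 x down [-0.001 -0.002 -1.   ] shift units [0.25 0.02 0.43]
turn units (about +x) 0 -0.01
turn units (about +x) 180 26.17
```

```bash
python3 -m inch '[1,0.12,0,0.2,0, 1,0.12,0,0.2,0, 1,0,0,0,0]' 40
python3 -m inch '[1,0.05,0,0.087,0, 1,0,0,0,0]'
python3 -m inch '[1,0.05,0,0.087,0, 1,0,0,0,0]'
```

```text
time: 17.45
tool_pos: [0.6647, 0.0897, 0.1546]
orientation: [-0.541, -0.455, 0.541, -0.456]
force: [1.1, 0.4, -2.9]
grip_width: 0.176
time: 17.7
tool_pos: [0.6644, 0.088, 0.1536]
orientation: [-0.541, -0.455, 0.541, -0.456]
force: [1.0, 0.6, -2.9]
grip_width: 0.175
time: 17.95
tool_pos: [0.6642, 0.0864, 0.1527]
orientation: [0.541, 0.456, -0.54, 0.456]
force: [0.7, 2.2, -0.6]
grip_width: 0.177
```

```bash
python3 -m inch '[1,0.05,0,0.087,0, 1,0,0,0,0]'
python3 -m inch '[1,0.05,0,0.087,0, 1,0,0,0,0]'
python3 - <<'E'
from h import *
d=img("wrist"); pitch(d); save(d,"w8.png",s=1.25)
d=img("top"); save(d,"t8.png",(210,110,350,200),5.6)
d=img("scene"); save(d,"s8.png",(260,120,400,240),5)
plan([.6648,.0882,.154],-99.8)
E
```

```text
time: 18.2
tool_pos: [0.6641, 0.0863, 0.1527]
orientation: [0.542, 0.457, -0.539, 0.455]
force: [0.1, 5.7, 1.6]
grip_width: 0.179
time: 18.45
tool_pos: [0.6641, 0.0861, 0.1528]
orientation: [0.543, 0.458, -0.537, 0.455]
force: [-1.0, 10.7, 6.3]
grip_width: 0.176
tip-down pitch deg 28.1 top surface at tool z=0: x -10.8 -> axis x -1.7 n 4465 resid mm 0.58 rear z mm -63.1 zrange -12.0 y 0.0
t 18.6 pos [0.6641 0.0861 0.1528] F [-1.   9.9  5.5] w 0.179 j6 1.76
tool z heading -99.63 x down [ 0.004  0.008 -1.   ] shift units [-0.05  0.01 -0.09]
turn units (about +x) 0 0.03
turn units (about +x) 180 -26.15
```

View pics/t8.png

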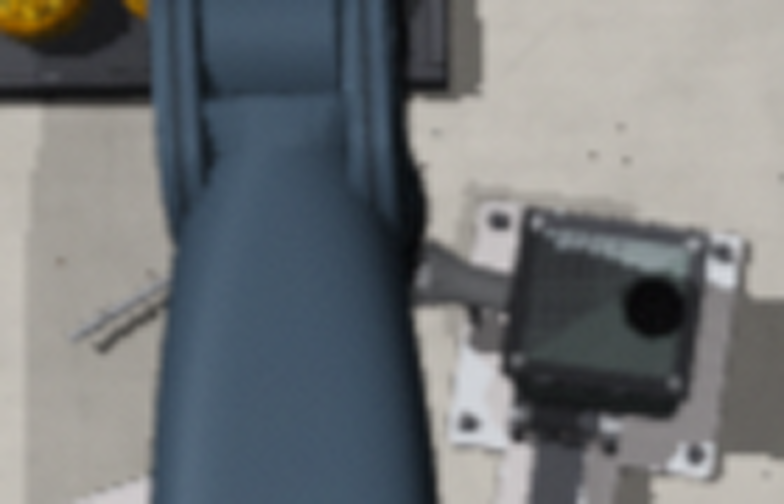

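View pics/s8.png

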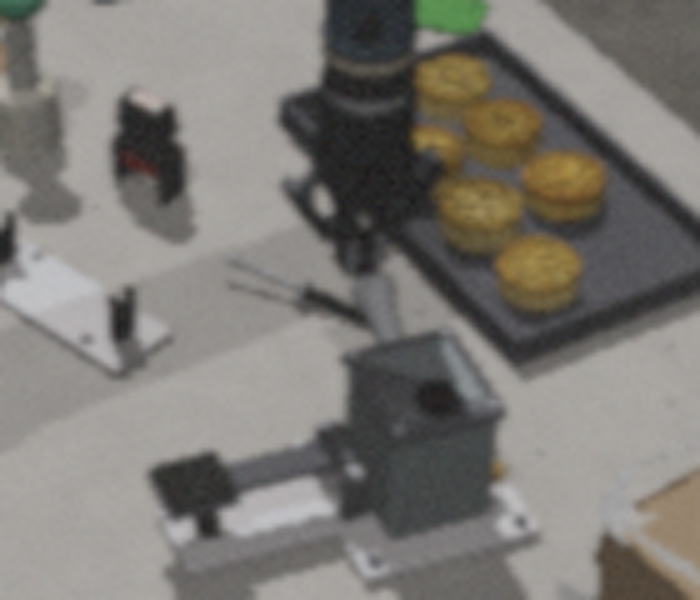

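The axial force built up from 0 to 12 N and the motion stopped within 2 mm of the predicted depth, so the collar is on the mouth. I'll pull the rod back to the flare and level it there by reversing the arc.

```bash
python3 -m inch '[1,-0.25,0,-0.433,0, 1,-0.25,0,-0.433,0, 1,-0.25,0,-0.433,0, 1,-0.25,0,-0.433,0, 1,-0.25,0,-0.433,0, 1,-0.25,0,-0.433,0, 1,-0.25,0,-0.433,0, 1,-0.25,0,-0.433,0, 1,0,0,0,0]' 25
python3 - <<'E'
from h import *
d=img("wrist"); pitch(d)
plan([.6795,.1737,.2035],-99.8)
E
```

```text
time: 19.73
tool_pos: [0.6786, 0.1681, 0.2011]
orientation: [0.541, 0.455, -0.54, 0.456]
force: [0.6, -0.7, -1.0]
grip_width: 0.17
tip-down pitch deg 27.8 top surface at tool z=0: x -10.8 -> axis x -1.8 n 4488 resid mm 0.59 rear z mm -62.7 zrange -12.0 y 0.0
t 19.77 pos [0.6784 0.1675 0.2005] F [ 0.2 -0.8 -0.8] w 0.174 j6 1.89
tool z heading -99.75 x down [ 0.001 -0.    -1.   ] shift units [-0.12  0.   -0.25]
turn units (about +x) 0 0.01
turn units (about +x) 180 -26.17
```

```bash
python3 -m inch '[1,-0.12,0,-0.25,0, 1,0.44,-0.08,-0.24,-0.11, 1,0.46,-0.08,-0.2,-0.11, 1,0.47,-0.08,-0.16,-0.11, 1,0,0,0,0]' 20
python3 - <<'E'
from h import *
d=img("wrist"); pitch(d)
plan([.6703,.1941,.1296],-95)
E
```

```text
time: 20.4
tool_pos: [0.6745, 0.1893, 0.1667]
orientation: [-0.531, -0.467, 0.532, -0.466]
force: [-0.4, -0.5, 1.9]
grip_width: 0.175
tip-down pitch deg 16.6 top surface at tool z=0: x -10.3 -> axis x -1.9 n 4973 resid mm 0.55 rear z mm -67.0 zrange -12.0 y 0.0
t 20.45 pos [0.6747 0.1891 0.1674] F [-0.2  0.5  0.5] w 0.177 j6 1.88
tool z heading -97.5 x down [-0.002 -0.    -1.   ] shift units [ 1.51 -0.2  -0.18]
turn units (about +x) 0 -0.36
turn units (about +x) 180 25.82
```

```bash
python3 -m inch '[1,0.5,-0.07,-0.1,-0.12, 1,0.5,-0.07,-0.06,-0.12, 1,0.5,-0.06,-0.02,-0.12, 1,0,0,0,0]' 20
python3 - <<'E'
from h import *
d=img("wrist"); pitch(d)
plan([.6703,.1941,.1296],-95)
E
```

```text
time: 20.95
tool_pos: [0.6701, 0.194, 0.1288]
orientation: [-0.52, -0.478, 0.522, -0.477]
force: [0.4, 0.3, 1.3]
grip_width: 0.177
tip-down pitch deg 0.6 top surface at tool z=0: x -10.1 -> axis x -2.1 n 4683 resid mm 0.59 rear z mm -67.9 zrange -12.0 y 0.0
t 21.0 pos [0.6703 0.1939 0.1296] F [-0.1  0.3 -0.9] w 0.176 j6 1.84
tool z heading -95.05 x down [-0.002 -0.    -1.   ] shift units [-0.   -0.   -0.01]
turn units (about +x) 0 -0.01
turn units (about +x) 180 26.17
```

The rod is level again at 0.6°. I'll firm the grip and withdraw straight out.

```bash
python3 -m inch '[1,0,0,0,0, 1,-0.02,0,-0.4,0, 1,-0.02,0,-0.4,0, 1,0,0,-0.4,0, 1,0,0,-0.4,0, 1,0,0,-0.2,0, 1,0,0,0,0]' 45
python3 - <<'E'
from h import *
d=img("wrist"); pitch(d)
d=img("top"); save(d,"t9.png",(210,110,350,200),5.6)
plan([.513,-.194,.22],-95)
E
```

```text
time: 21.88
tool_pos: [0.675, 0.2394, 0.1319]
orientation: [-0.521, -0.478, 0.521, -0.478]
force: [0.0, -0.7, -1.5]
grip_width: 0.177
tip-down pitch deg 1.0 top surface at tool z=0: x -10.1 -> axis x -2.1 n 4688 resid mm 0.61 rear z mm -67.9 zrange -12.0 y 0.0
t 21.98 pos [0.6751 0.2387 0.132 ] F [ 0.3 -0.9  0.1] w 0.177 j6 1.91
tool z heading -95.05 x down [-0. -0. -1.] shift units [-3.51 -4.93 17.81]
turn units (about +x) 0 -0.01
turn units (about +x) 180 26.17
```

View pics/t9.png

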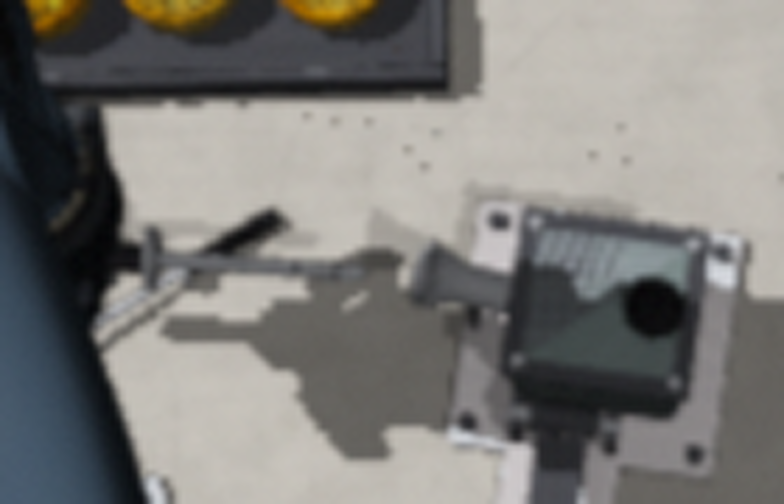

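The tip at (360,270) is about 20 mm clear of the mouth at (415,275). I'll lift, then carry the rod over to the dish.

```bash
python3 -m inch '[1,-0.5,0,0,0, 1,-1,0,0,0, 1,-1,0,0,0, 1,-1,0,0,0, 1,0,0,0,0]'
python3 - <<'E'
from h import *
plan([.500,-.193,.22],-95)
E
```

```text
time: 22.6
tool_pos: [0.6767, 0.2389, 0.2241]
orientation: [0.524, 0.476, -0.519, 0.479]
force: [-0.1, -0.1, -0.0]
grip_width: 0.18
t 22.6 pos [0.6767 0.2389 0.2241] F [-0.1 -0.1 -0. ] w 0.18 j6 1.91
tool z heading -95.07 x down [ 0.007  0.002 -1.   ] shift units [ 0.08 -5.51 17.83]
turn units (about +x) 0 -0.01
turn units (about +x) 180 26.17
```

```bash
python3 -m inch '[1,0,-0.15,0.4,0, 1,0,-0.25,0.8,0, 1,0,-0.27,0.9,0, 1,0,-0.27,0.9,0, 1,0,-0.27,0.9,0, 1,0,-0.27,0.9,0, 1,0,-0.27,0.9,0, 1,0,-0.27,0.9,0, 1,0,-0.27,0.9,0, 1,0,-0.27,0.9,0]'
python3 -m inch '[1,0,-0.27,0.9,0, 1,0,-0.27,0.9,0, 1,0,-0.27,0.9,0, 1,0,-0.27,0.9,0, 1,0,-0.27,0.9,0, 1,0,-0.27,0.9,0, 1,0,-0.27,0.9,0, 1,0,-0.27,0.9,0, 1,0,-0.27,0.9,0, 1,0,-0.27,0.9,0]'
python3 - <<'E'
from h import *
plan([.500,-.193,.117],-95)
E
```

```text
time: 23.85
tool_pos: [0.5916, 0.034, 0.2185]
orientation: [-0.521, -0.478, 0.522, -0.477]
force: [0.2, 0.6, -0.9]
grip_width: 0.174
time: 25.1
tool_pos: [0.5048, -0.184, 0.2192]
orientation: [-0.522, -0.478, 0.522, -0.477]
force: [0.1, -0.1, -1.6]
grip_width: 0.173
t 25.1 pos [ 0.5048 -0.184   0.2192] F [ 0.1 -0.1 -1.6] w 0.173 j6 1.18
tool z heading -95.06 x down [-0.  0. -1.] shift units [ 4.09 -0.16  0.38]
turn units (about +x) 0 -0.01
turn units (about +x) 180 26.17
```

```bash
python3 -m inch '[1,0.3,-0.1,0.3,0, 1,0.8,-0.06,0.08,0, 1,0.9,0,0,0, 1,0.9,0,0,0, 1,0.8,0,0,0, 1,0.3,0,0,0, 1,0,0,0,0, 1,0,0,0,0]'
python3 - <<'E'
from h import *
d=img("wrist"); pitch(d)
plan([.500,-.193,.117],-95)
d=img("top"); np.savez("t10.npz",**d); save(d,"t10.png",(240,130,500,270),3)
d=img("scene"); save(d,"s10.png",(240,180,440,340),3.6)
E
```

```text
time: 26.1
tool_pos: [0.5016, -0.1922, 0.1206]
orientation: [0.522, 0.477, -0.521, 0.478]
force: [0.5, 0.1, -1.2]
grip_width: 0.18
tip-down pitch deg 1.0 top surface at tool z=0: x -10.1 -> axis x -2.1 n 4688 resid mm 0.6 rear z mm -67.9 zrange -12.0 y 0.0
t 26.15 pos [ 0.5018 -0.1923  0.1208] F [-0.2 -0.7 -0.5] w 0.179 j6 1.17
tool z heading -95.03 x down [ 0.002 -0.001 -1.   ] shift units [ 0.15 -0.07  0.03]
turn units (about +x) 0 -0.01
turn units (about +x) 180 26.17
```

View pics/t10.png

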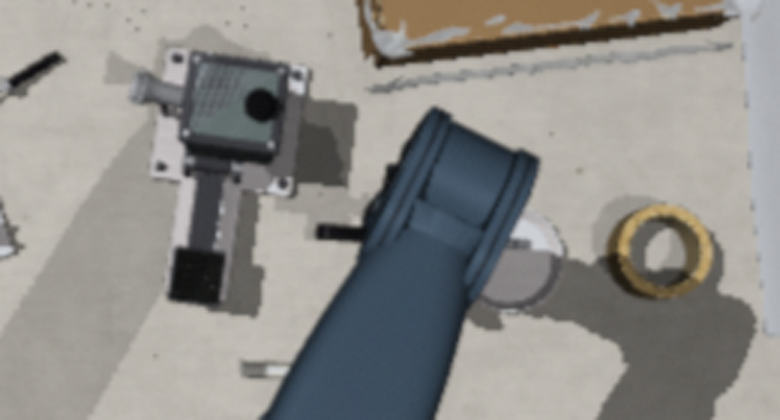

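View pics/s10.png

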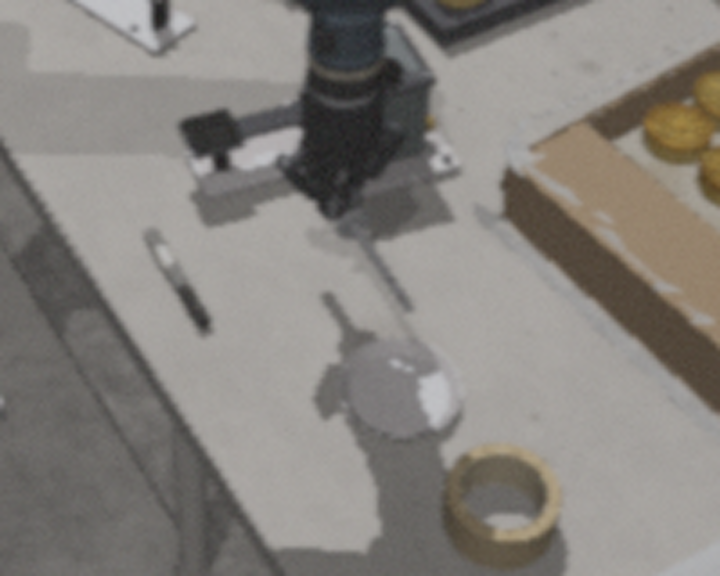

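```bash
python3 - <<'E'
from h import *
d=dict(np.load("t10.npz")); Rm=R.from_quat(d["attitude"]).as_matrix(); o=d["xyz"]
def ray(u,v,z):
    r=Rm@np.array([(u-d["cx"])/d["fx"],-(v-d["cy"])/d["fy"],-1]); return o+r*(z-o[2])/r[2]
def proj(p):
    c=Rm.T@(np.array(p)-o); return d["cx"]-d["fx"]*c[0]/c[2], d["cy"]+d["fy"]*c[1]/c[2]
print("tip from image",ray(240+530/3,130+243/3,.12),"tip kin px",proj([.4886,-.3427,.121]))
D=dict(np.load("top0.npz")); save(D,"dish.png",(380,185,440,245),8)
d=dict(D); print("dish c",[ray(u/1.25,v/1.25,.014).round(4) for u,v in((513,270),)])
s=ctrl.get_state(); print(np.abs(s["qd"]).max())
save(dict(np.load("t10.npz")),"t10c.png",(390,190,440,240),8)
E
```

```text
tip from image [ 0.48902516 -0.34105453  0.12      ] tip kin px (np.float64(417.28084208705764), np.float64(211.0988324934448))
dish c [array([ 0.4808, -0.3445,  0.014 ])]
0.004992503424026261
```

View pics/t10c.png

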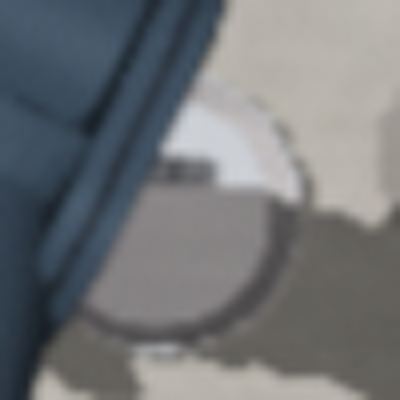

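View pics/dish.png

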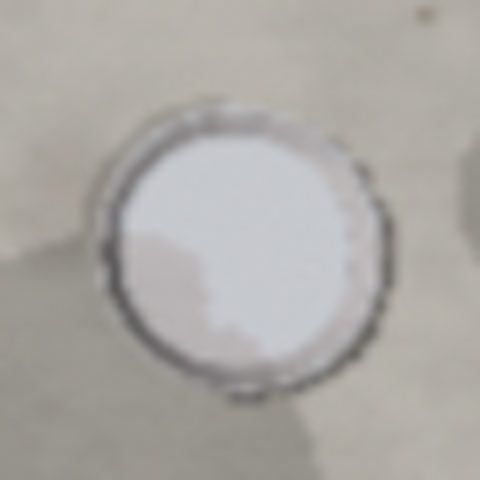

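The crop shows the tip at about (215,170), over the dish. Kinematics and image agree to within 2 mm, and the tip is about 8 mm from the dish centre. I'll let it settle for a moment, then hand in.

```bash
python3 -m inch '[1,0,0,0,0, 1,0,0,0,0, 1,0,0,0,0, 1,0,0,0,0]'
python3 - <<'E'
from h import *
d=img("wrist"); pitch(d); print(np.abs(ctrl.get_state()["qd"]).max())
print(ctrl.sign_off())
E
```

```text
time: 26.75
tool_pos: [0.501, -0.192, 0.1195]
orientation: [-0.522, -0.478, 0.522, -0.477]
force: [-0.2, 0.5, -0.3]
grip_width: 0.176
tip-down pitch deg 1.0 top surface at tool z=0: x -10.1 -> axis x -2.1 n 4686 resid mm 0.6 rear z mm -67.9 zrange -12.0 y 0.0
0.0014595189714354318
the job is handed in; nothing more can be done
None
```

I carried out the whole job and handed it in at about 27 s of the 67 s allowed. No verdict is reported, so what follows is from my own checks.

- **Pedal:** I pressed it with the closed fingers until the force climbed from 7 to 22 N with almost no further travel, so it was on its stop. I then let it go, and the images show it up.
- **Rod:** I took the larger one, from the rest, and left the short look-alike on the table alone. The tool could not tilt, so I turned the rod in the grip to the tube's slope by bearing its tip on the flare. I pushed it in until it stopped with about 12 N along the tube, within 2 mm of the predicted depth. I couldn't see the collar on the mouth directly, because the gripper and arm hid it. I then drew it back, levelled it against the flare and pulled it clear.
- **End pose:** The rod is held with a commanded 45 N grip and is about 1° from level. Its tip is about 8 mm from the dish centre and about 0.12 m above the table. Kinematics and the top camera agreed on the tip position to within 2 mm. The arm is at rest and there was no sign of contact in the last force reading.
- **Bystanders:** The tape roll and the marker look undisturbed in the last pictures. I didn't measure them again, and the stamp was out of frame in the final images.

No check failed. The camera gave a pitch of 28° in the tube against the nominal 30°, within the bore's play and the 0.14 rad allowed.

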